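# Ready the retractable glass scriber

### The job

Pick up the square-barrelled retractable scriber and push its end button fully home against an upright side of the fixed steel block, so that the scribing point comes out at the other end and stays out. Then lay the scriber level in the wooden rest, roughly centred across both notches with its point out over the rest's long foot, letting go only once it is down in the notches. Leave everything else on the bench where it stands.

Things in the scene. Friction and masses are not known exactly. Their poses are not given: they have to be found in the camera images.
- scriber_mid (a point): Centre of the loose scriber's barrel, half-way up. Plain aluminium square barrel 140 mm long (along its x), 28 x 28 mm, two thin black bands near each end; 130 to 215 g. Its x axis points to the nose: a 24 mm steel cone on the +x end (x = +70 to +94 mm), from which the steel point comes. On the -x end is a round black button, 18 mm in diameter, on the barrel's axis. At the start it lies on the bench, centre 14 mm up. y is across the barrel, z up.
- scriber_button (a point): Centre of the flat end face of the scriber's black button; 90 mm from the barrel's centre towards -x when the button is out, 74 mm when it is home. It moves with the button.
- scriber_tip (a point): End of the scriber's point, 93.5 mm from the barrel's centre towards +x when drawn in (just inside the nose), 109.5 mm when fully out. It moves with the button.
- plunger (a joint): Travel of the scriber's button and point (one part), in m: 0 = button out, 0.016 = button fully home (4 mm of it still showing) and point fully out. A click friction of about 6 N holds it wherever it is left, without a return spring; pushing the point back in would undo it.
- stop: Fixed upright steel block bolted to the bench. Origin at the centre of its underside. The block is 110 mm long (x), 30 mm thick (y) and 80 mm high; its two large faces look to its own +y and -y, 15 mm from the origin, vertical and flat. A 30 x 30 mm ear, 18 mm high with its bolt, continues it at each x end (170 mm over all). It stands on the left or the right of the scriber, the rest on the other side.
- rest: Fixed wooden tool rest. Origin at the centre of its two notched uprights, on the bench. Base 80 mm wide (y), 12 mm thick, from x = -55 mm to x = +130 mm: the +x end is the long foot. Uprights 12 mm thick and 76 mm wide at x = -40 and +40 mm; each has an open-topped notch, floor 50 mm above the bench, 34 mm wide for the lowest 12 mm, then flaring to about 60 mm at the top, about 80 mm above the bench. Clear between the uprights: 68 mm.
- rest_seat (a point): Where the centre of the scriber's barrel is when it lies in the rest: 64 mm above the bench, midway between the notches. x points to the long foot, z up.
- bowl: Bystander: purple glass bowl, 120 mm across, 65 mm high. Origin on its underside.
- bottle: Bystander: white squeeze bottle, 68 mm across, 190 mm high. Origin on its underside.
- tin: Bystander: small closed steel tin, 44 mm across, 45 mm high. Origin on its underside.
- jacks: Bystander: steel jacks (big two-bladed tongs) lying flat, 200 mm long along its x, 64 mm wide, 14 mm high. Origin on its underside.
- ladle: Bystander: round wooden shaping cup, 90 mm across, 50 mm high, with a 110 mm handle towards its +x. Origin on its underside.
Mind the look-alikes: they are no part of the job. Of the things that look like the part that bears scriber_mid, take the one that is farthest to the robot's right at the start.

How it is judged:
On the way, in this order (a step that is already met when the one before it is completed fails the run):
1. the button is pushed home with the scriber against the steel block (value of joint plunger above 0.0135 m and contact force between scriber and stop above 1 N), for 0.02 s.
2. the scriber, point out, is down in both notches of the rest while still held (value of joint plunger above 0.0135 m and x of scriber_mid in the frame of rest_seat between -0.02 and 0.02 m and y of scriber_mid in the frame of rest_seat between -0.01 and 0.01 m and z of scriber_mid in the frame of rest_seat between -0.006 and 0.008 m and angle between the x axis of scriber_mid and the x axis of rest_seat, either way round below 0.12 rad and x of scriber_tip in the frame of rest_seat above 0.05 m and contact force between the fingers and scriber above 0.5 N), for 0.05 s.
At the end, for the whole second after the job is handed in: The button is home (at least 13.5 of 16 mm) and the scriber lies at rest in both notches: its centre within 20 mm along and 10 mm across of the seat point and no more than 5 mm above it, within 0.12 rad of the rest's x axis, point on the long foot's side (value of joint plunger above 0.0135 m and x of scriber_mid in the frame of rest_seat between -0.02 and 0.02 m and y of scriber_mid in the frame of rest_seat between -0.01 and 0.01 m and z of scriber_mid in the frame of rest_seat between -0.006 and 0.005 m and angle between the x axis of scriber_mid and the x axis of rest_seat, either way round below 0.12 rad and x of scriber_tip in the frame of rest_seat above 0.05 m and linear speed of scriber below 0.02 m/s); the robot touches nothing.
It fails at once if a bystander (bowl, bottle, tin, jacks or ladle) is moved more than 30 mm (distance of any of bowl, bottle, tin, jacks, ladle from where it was at the start of the episode above 0.03 m).
It also fails if it takes over 56 s, if anything falls off the work surface, if the arm or the gripper's body presses on something with over 40 N, if the wrist force passes 120 N, or if a joint passes its speed limit or range.

### The arm

A 7-joint arm with a two-finger parallel gripper is mounted at the origin on the work surface. World frame = base frame: x ahead of the robot, y to its left, z up, the work surface at z = 0. Lengths are in m, angles in rad, forces in N, time in s.
With the tool pointing down it reaches from about 0.425 to 0.875 m from the base axis. Payload 4.7 kg.
Tool frame: the origin (TCP) lies at the very end of the fingers, on their centre line; the grasp point (between the pads) lies 19 mm behind it; z points along the fingers, y is the direction in which the jaws open and shut (so a half turn about z gives the same grasp; the last joint's range is limited). The gripper opens to 85 mm and grips with 20 to 120 N. Pads are 22 mm wide; open, the fingers measure 114 mm over their backs; the gripper's body (76 mm by 85 mm) begins 54 mm behind the grasp point. The pads swing forward as they close: fully open they stand 13 mm farther back than shut.
Start: joints at [-1.227, 0.321, -0.07, 1.45, 0.023, 1.371, -0.057], TCP at [0.211, 0.615, 0.231] pointing down, gripper open.
Joint ranges: [-2.86, 2.86], [-0.3, 2.09], [-1.38, 1.24], [0.06, 2.45], [-1.56, 4.7], [0.09, 2.05], [-2.69, 2.69]. Speed limits (rad/s): [2.57, 2.57, 3.14, 3.14, 3.14, 3.14, 3.14].

### API

Orientations are given as a 3x3 rotation matrix whose columns are the frame's x, y, z axes.
In Python, from workcell import r gives the robot as it stands. The module is installed in compiled form; this text tells all that it offers.
- The arm moves only by the shell command python3 -m creep 'ROWS' [FORCE]. ROWS is JSON, a list of rows, each a list of 5 numbers: the shift along the tool's x, y, z normalised to -1 to 1, where 1 is 2.5 cm, then the turn about the tool's z normalised to -1 to 1, where 1 is 10 degrees, then the closure, from 0 (fully open) to 1 (shut). In form: [[x, y, z, spin, hand], ...]. A call has 1 to 5 rows; each row shifts and turns the commanded pose from where the row before left it, along the tool's axes as they then stand; what a row does not reach is not made up. A row lasts 1/8 s, in which the tool goes at most 62.5 mm and 10.7 degrees, less where a joint would pass 70% of its speed; a pose out of reach is approached as far as the arm can. A call with a number of a shift or a turn outside -1 to 1 is refused whole. A call with a gripper value outside its range is refused whole. The fingers move at their own pace and stop on an object; FORCE is the grip in N (left out, the last holds). Time passes only in rows, so rows that do not move let the fingers close. It gives the time, the measured TCP pose, the force and the opening at its end, in the units of the state.
- r.sense(): the state, without advancing time (a new reading comes with each control period).
- r.capture(name): name is "scene" or "top"; returns a dict with "pixels" (420x560x3 uint8, red, green, blue), "fx", "fy", "cx", "cy" (pixels), "k1" (the pictures are not rectified: a ray, as slopes to the right and down, at radius r is drawn at 1 + k1 r^2 times it, then the intrinsics apply), "world_from_camera" (4x4, takes a point from camera to world coordinates). Camera axes: x right, y down, z forward; pixel columns grow to the right and rows downward; lengths in m; the calibration is good to about 2 mm. A picture is of the moment at which its call begins. There is no depth.
- r.close_job(): hands the job in, once; it reports no verdict.
The state is a dict: "time": time; "qpos": joint angles; "joint_velocities": joint speeds; "joint_torque": joint torques, N m; "position": TCP position; "ee_rot": TCP orientation; "contact_force": force on the tool from outside, world axes, zero at the start; "ft_torque": the same for the moment, N m; "opening": finger opening in m.
Only numpy, scipy, OpenCV 4.12 (cv2) and the standard library are available. Lean on these libraries where they do the work, as an engineer would, in place of code of your own. Each camera call takes 0.05 s, during which the arm holds its last target.

## Working session

There is one attempt and no reset: what is moved stays moved. The work goes in short steps, Python scripts to look and compute and a shell command to move; the robot and the scene stay as the last step left them, time stands still between calls to the robot, and variables do not carry over. Pictures are saved under pics/ and viewed, and the job is handed in when it is done.

```bash
mkdir -p pics
cat > h.py <<'E'
import numpy as np, cv2
from workcell import r
def cap(name,fn):
    c=r.capture(name); cv2.imwrite('pics/'+fn,c['pixels'][:,:,::-1]); 
    return c
def ray(c,u,v):
    k=np.array([[c['fx'],0,c['cx']],[0,c['fy'],c['cy']],[0,0,1.]])
    p=cv2.undistortPoints(np.array([[[u,v]]],float),k,np.array([c['k1'],0,0,0.]))[0,0]
    T=np.array(c['world_from_camera']); return T[:3,3],T[:3,:3]@np.array([p[0],p[1],1])
def onz(c,u,v,z):
    o,d=ray(c,u,v); return o+d*(z-o[2])/d[2]
def proj(c,P):
    T=np.linalg.inv(np.array(c['world_from_camera'])); q=T[:3,:3]@np.array(P)+T[:3,3]
    s=q[:2]/q[2]; s=s*(1+c['k1']*(s@s)); return c['fx']*s[0]+c['cx'],c['fy']*s[1]+c['cy']
E
python3 - <<'E'
from h import *
import pickle
a=cap('top','top0.png');b=cap('scene','scene0.png')
pickle.dump((a,b),open('c0.pkl','wb'))
print(a['world_from_camera'],b['world_from_camera'],a['k1'],a['fx'])
s=r.sense();print(s['time'],s['position'],s['ee_rot'],s['opening'],s['contact_force'])
E
```

```text
[[ 9.05349089e-04 -9.95974979e-01  8.96271226e-02  4.41727060e-01]
 [-9.99566911e-01 -3.53759156e-03 -2.92143228e-02  1.19947925e-03]
 [ 2.94137987e-02 -8.95618569e-02 -9.95546836e-01  1.20070426e+00]
 [ 0.00000000e+00  0.00000000e+00  0.00000000e+00  1.00000000e+00]] [[-0.81190452  0.42152925 -0.4038863   1.03384797]
 [ 0.58378879  0.58469172 -0.56331718  0.67090739]
 [-0.0013057  -0.69314406 -0.7207979   0.9167474 ]
 [ 0.          0.          0.          1.        ]] -0.0615679032654635 382.7861262360965
0.1 [0.21037043 0.61448923 0.23034398] [[-9.46118484e-01  3.23820283e-01 -4.87997984e-04]
 [ 3.23820642e-01  9.46117024e-01 -1.66376943e-03]
 [-7.70590863e-05 -1.73214683e-03 -9.99998497e-01]] 0.08562251669006797 [-0.79606807 -0.04621267  0.10679792]
```

View pics/top0.png

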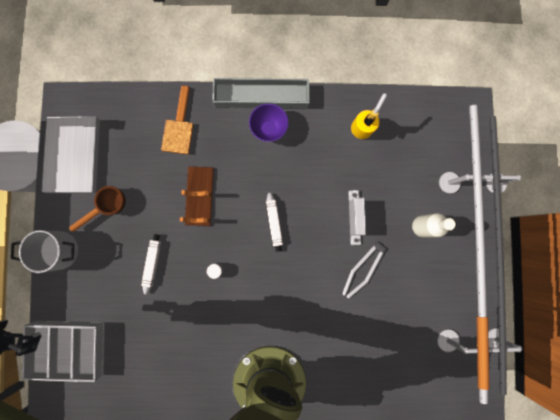

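View pics/scene0.png

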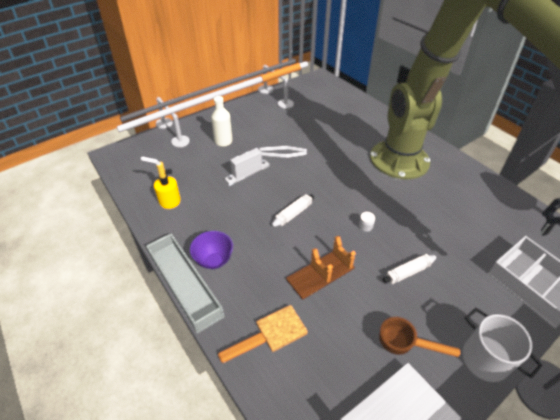

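Run:
```python
from h import *
import pickle
a,b=pickle.load(open('c0.pkl','rb'))
A=a['pixels'][:,:,::-1];B=b['pixels'][:,:,::-1]
cv2.imwrite('pics/z1.png',cv2.resize(A[150:310,140:400],(780,480),interpolation=cv2.INTER_CUBIC))
cv2.imwrite('pics/z2.png',cv2.resize(B[130:310,210:410],None,fx=3.3,fy=3.3,interpolation=cv2.INTER_CUBIC))
```

```text
(no output)
```

View pics/z1.png

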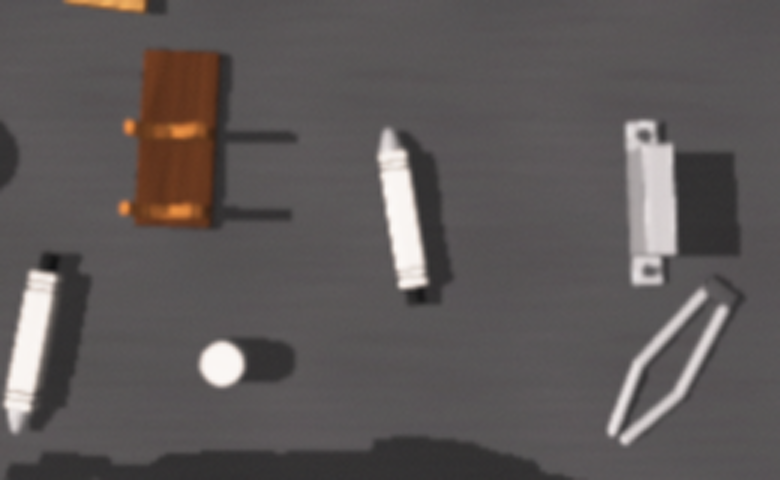

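View pics/z2.png

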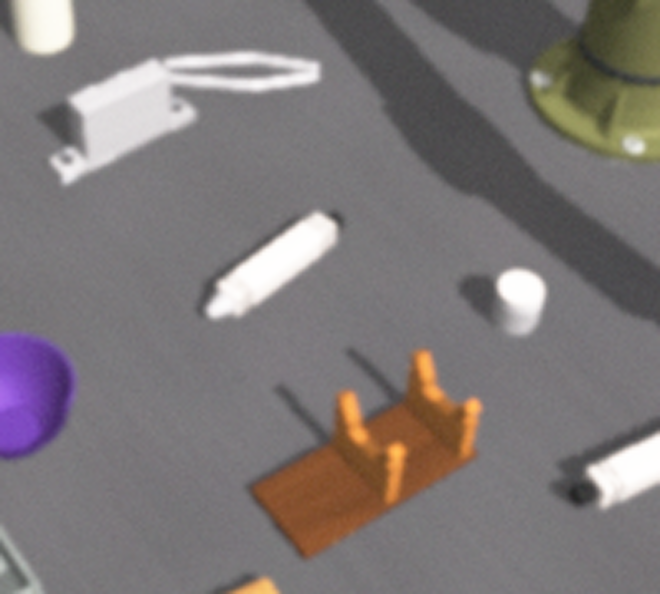

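Run:
```python
from h import *
import pickle
a,b=pickle.load(open('c0.pkl','rb'))
A=a['pixels']; hsv=cv2.cvtColor(A,cv2.COLOR_RGB2HSV)
def blob(m,x0,y0,x1,y1):
    n=np.zeros_like(m);n[y0:y1,x0:x1]=m[y0:y1,x0:x1]
    cs,_=cv2.findContours(n,cv2.RETR_EXTERNAL,cv2.CHAIN_APPROX_NONE); c=max(cs,key=cv2.contourArea);return c
def rect(m,box,z):
    c=blob(m,*box)[:,0]
    W=np.array([onz(a,u,v,z)[:2] for u,v in c],np.float32)
    R=cv2.minAreaRect(W); print(box,len(c),'px',c.min(0),c.max(0)); print(R); print(cv2.boxPoints(R))
white=((hsv[...,2]>190)&(hsv[...,1]<60)).astype('uint8')*255
rect(white,(255,185,295,255),0.024)
lite=((hsv[...,2]>110)&(hsv[...,1]<60)).astype('uint8')*255
rect(lite,(255,185,295,255),0.024)
rect(lite,(340,185,372,250),0.018)
br=((hsv[...,1]>110)&(hsv[...,2]>60)).astype('uint8')*255
rect(br,(180,160,220,230),0.012)
# reference points (zoom coords /3 + offset)
P=lambda x,y:(x/3+140-.33,y/3+150-.33)
for n,x,y,z in [('nose',388,128,.014),('buttonend',418,302,.014),
 ('rest TL',145,50,.012),('rest TR',219,54,.012),('rest BR',211,227,.012),('rest BL',134,224,.012),
 ('stop topTR',673,143,.08),('stop topBR',676,253,.08),('stop topTL',641,145,.08),('stop topBL',645,255,.08),
 ('ear TL',626,122,.018),('ear BL',632,285,.018),('ear TR',655,122,.018),('ear BR',662,284,.018),('footL T',627,146,0),('footL B',631,258,0)]:
    print(n,onz(a,*P(x,y),z).round(4))
S=lambda x,y:(x/3.3+210-.3,y/3.3+130-.3)
for n,x,y,z in [('nose',210,315,.014),('butt',340,220,.014),('rest far-left',250,490,.012),('rest near',306,555,.012),('rest near R',477,455,.012),
 ('stop top L front',84,128,.08),('stop topR front',173,85,.08),('ear L near',66,183,0),('ear R near',197,118,0)]:
    print(n,onz(b,*S(x,y),z).round(4))
for n,x,y,z in [('bowl',211,262,0)]: print(n,onz(b,x,y,z).round(3))
```

```text
(255, 185, 295, 255) 110 px [266 194] [281 245]
((0.4976065754890442, -0.009718537330627441), (0.158832848072052, 0.027786893770098686), 9.552743911743164)
[[ 0.41698572 -0.00919734]
 [ 0.4215971  -0.03659892]
 [ 0.5782274  -0.01023974]
 [ 0.573616    0.01716184]]
(255, 185, 295, 255) 117 px [265 192] [282 246]
((0.499567449092865, -0.008883614093065262), (0.16797423362731934, 0.03384282812476158), 9.542738914489746)
[[ 0.41393724 -0.00612001]
 [ 0.41954783 -0.03949453]
 [ 0.5851977  -0.01164721]
 [ 0.5795871   0.0217273 ]]
(340, 185, 372, 250) 134 px [348 189] [365 245]
((0.5063038468360901, -0.2706418037414551), (0.17491160333156586, 0.051982175558805466), 1.1701840162277222)
[[ 0.4183355  -0.24644217]
 [ 0.41939706 -0.2984135 ]
 [ 0.5942722  -0.29484144]
 [ 0.59321064 -0.24287012]]
(180, 160, 220, 230) 176 px [180 167] [212 225]
((0.5716485381126404, 0.23071251809597015), (0.095005102455616, 0.18285003304481506), 87.86282348632812)
[[0.47851562 0.18665244]
 [0.6612385  0.17983358]
 [0.66478145 0.27477258]
 [0.48205858 0.28159148]]
nose [0.5823 0.0033 0.014 ]
buttonend [ 0.4025 -0.0281  0.014 ]
rest TL [0.6637 0.2578 0.012 ]
rest TR [0.6597 0.1803 0.012 ]
rest BR [0.4791 0.1855 0.012 ]
rest BL [0.4819 0.2649 0.012 ]
stop topTR [ 0.5609 -0.279   0.08  ]
stop topBR [ 0.4522 -0.2801  0.08  ]
stop topTL [ 0.5587 -0.2469  0.08  ]
stop topBL [ 0.4502 -0.2492  0.08  ]
ear TL [ 0.5893 -0.2452  0.018 ]
ear BL [ 0.4198 -0.2491  0.018 ]
ear TR [ 0.5895 -0.2759  0.018 ]
ear BR [ 0.4208 -0.2804  0.018 ]
footL T [ 0.566  -0.2496  0.    ]
footL B [ 0.4477 -0.2522  0.    ]
nose [0.5827 0.0071 0.014 ]
butt [ 0.4038 -0.0209  0.014 ]
rest far-left [0.6668 0.1849 0.012 ]
rest near [0.6673 0.2615 0.012 ]
rest near R [0.4887 0.2702 0.012 ]
stop top L front [ 0.5743 -0.2233  0.08  ]
stop topR front [ 0.4634 -0.2283  0.08  ]
ear L near [ 0.592  -0.2432  0.    ]
ear R near [ 0.4201 -0.25   -0.    ]
bowl [0.804 0.008 0.   ]
```

```bash
python3 -m creep '[[-0.93,-1,0,0,0],[-0.93,-1,0,0,0],[-0.93,-1,0,0,0],[-0.93,-1,0,0,0],[-0.93,-1,0,0,0]]' 40; python3 -m creep '[[-0.93,-1,0,0,0],[-0.93,-1,0,0,0],[-0.93,-1,0,0,0],[-0.93,-1,0,0,0],[-0.93,-1,0,0,0]]'
```

```text
time: 0.72
position: [0.2803, 0.4577, 0.2309]
ee_rot: [[-0.946, 0.324, -0.0], [0.324, 0.946, -0.001], [0.0, -0.001, -1.0]]
contact_force: [0.7, -0.5, -0.3]
opening: 0.0853
time: 1.35
position: [0.3497, 0.3019, 0.231]
ee_rot: [[-0.946, 0.324, -0.0], [0.324, 0.946, -0.0], [0.0, -0.0, -1.0]]
contact_force: [-0.5, -0.1, 0.0]
opening: 0.0853
```

Tracks exactly.

```bash
python3 -m creep '[[-0.93,-1,0,0,0],[-0.93,-1,0,0,0],[-0.93,-1,0,0,0],[-0.93,-1,0,0,0],[-0.93,-1,0,0,0]]' ; python3 -m creep '[[-0.93,-1,0,0,0],[-0.93,-1,0,0,0],[-0.93,-1,0,0,0],[-0.93,-1,0,0,0],[-0.93,-1,0,0,0]]'; for i in 1 2; do :; done; python3 -m creep '[[0,0,0,1,0],[0,0,0,1,0],[0,0,0,1,0],[0,0,0,1,0],[0,0,0,1,0]]';  python3 -m creep '[[0,0,0,1,0],[0,0,0,1,0],[0,0,0,1,0],[0,0,0,1,0],[0,0,0,1,0]]';  python3 -m creep '[[0,0,0,1,0],[0,0,0,1,0],[0,0,0,1,0],[0,0,0,1,0],[0,0,0,1,0]]'; python3 -c "
from h import *
cap('top','top1.png');cap('scene','scene1.png');print(r.sense()['qpos'])"
```

```text
time: 1.98
position: [0.4191, 0.1461, 0.2311]
ee_rot: [[-0.946, 0.324, -0.0], [0.324, 0.946, -0.0], [0.0, -0.0, -1.0]]
contact_force: [0.4, -0.0, -0.2]
opening: 0.0853
time: 2.6
position: [0.4886, -0.0097, 0.2311]
ee_rot: [[-0.946, 0.324, -0.0], [0.324, 0.946, 0.0], [0.0, 0.0, -1.0]]
contact_force: [-0.4, 1.0, -0.4]
opening: 0.0852
time: 3.22
position: [0.4882, -0.0087, 0.2309]
ee_rot: [[-0.355, 0.935, -0.001], [0.935, 0.355, -0.0], [0.0, -0.001, -1.0]]
contact_force: [1.2, 0.2, -0.4]
opening: 0.0858
time: 3.85
position: [0.4882, -0.0087, 0.2309]
ee_rot: [[0.488, 0.873, -0.001], [0.873, -0.488, -0.0], [-0.0, -0.001, -1.0]]
contact_force: [0.9, -0.2, -1.1]
opening: 0.0852
time: 4.47
position: [0.4882, -0.0087, 0.231]
ee_rot: [[0.982, 0.187, -0.001], [0.187, -0.982, 0.0], [-0.001, -0.0, -1.0]]
contact_force: [0.3, -0.6, -0.3]
opening: 0.0854
[-0.54811033 -0.04243857  0.50151091  1.85564275  0.02105037  1.32380044
 -1.42949526]
```

View pics/scene1.png

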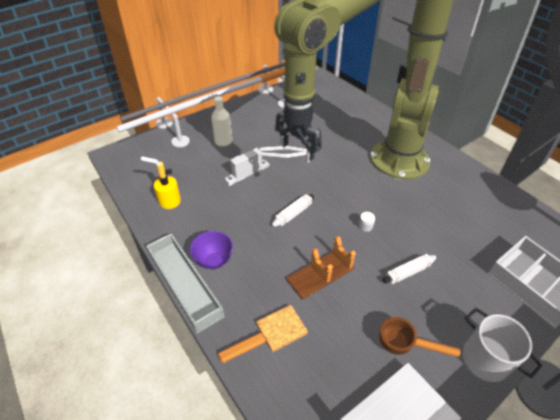

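```bash
python3 -m creep '[[0,0,1,0.1,0],[0,0,1,0,0],[0,0,1,0,0],[0,0,1,0,0],[0,0,1,0,0]]'; python3 -m creep '[[0,0,1,0,0],[0,0,1,0,0],[0,0,0.5,0,0],[0,0,0,0,0]]';python3 -c "
from h import *
cap('top','top2.png');c=cap('scene','scene2.png');cv2.imwrite('pics/z3.png',cv2.resize(c['pixels'][130:280,220:420,::-1],None,fx=3.3,fy=3.3))"
```

```text
time: 5.2
position: [0.4884, -0.0086, 0.1054]
ee_rot: [[0.984, 0.179, -0.0], [0.179, -0.984, 0.0], [-0.0, -0.0, -1.0]]
contact_force: [0.4, -0.8, 0.5]
opening: 0.0856
time: 5.7
position: [0.488, -0.0088, 0.0432]
ee_rot: [[0.984, 0.177, -0.002], [0.177, -0.984, -0.0], [-0.002, 0.0, -1.0]]
contact_force: [-0.5, -0.8, 1.3]
opening: 0.0855
```

View pics/z3.png

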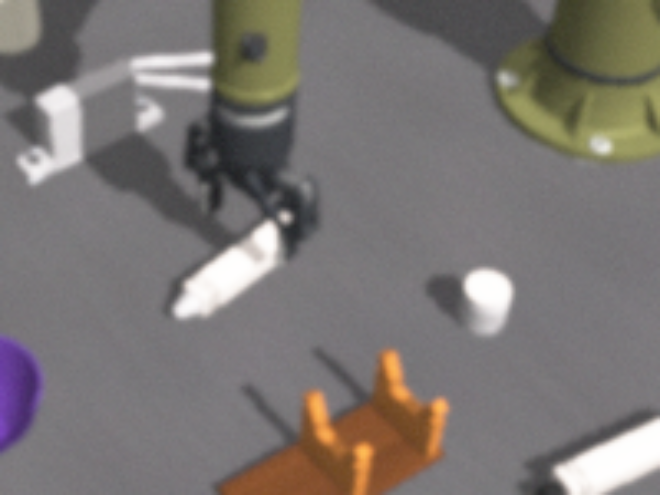

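```bash
python3 -m creep '[[0,0,1,0,0],[0,0,0.6,0,0],[0,0,0,0,0],[0,0,0,0,1],[0,0,0,0,1]]' 80; python3 -m creep '[[0,0,0,0,1],[0,0,0,0,1],[0,0,0,0,1],[0,0,0,0,1]]'; python3 -m creep '[[0,0,-1,0,1],[0,0,-1,0,1],[0,0,-1,0,1],[0,0,-1,0,1]]';python3 -c "
from h import *
cap('top','top3.png');c=cap('scene','scene3.png');cv2.imwrite('pics/z4.png',cv2.resize(c['pixels'][110:260,220:420,::-1],None,fx=3.3,fy=3.3))"
```

```text
time: 6.42
position: [0.4893, -0.0086, 0.0046]
ee_rot: [[0.984, 0.176, 0.002], [0.176, -0.984, 0.0], [0.002, -0.0, -1.0]]
contact_force: [0.1, 0.1, -0.4]
opening: 0.0518
time: 6.92
position: [0.4895, -0.0088, 0.0047]
ee_rot: [[0.985, 0.175, 0.002], [0.175, -0.985, 0.0], [0.002, 0.0, -1.0]]
contact_force: [-0.3, -0.6, 6.0]
opening: 0.0269
time: 7.42
position: [0.4879, -0.0086, 0.1042]
ee_rot: [[0.984, 0.175, -0.001], [0.175, -0.984, 0.0], [-0.001, -0.0, -1.0]]
contact_force: [0.6, 1.1, -1.2]
opening: 0.0264
```

View pics/z4.png

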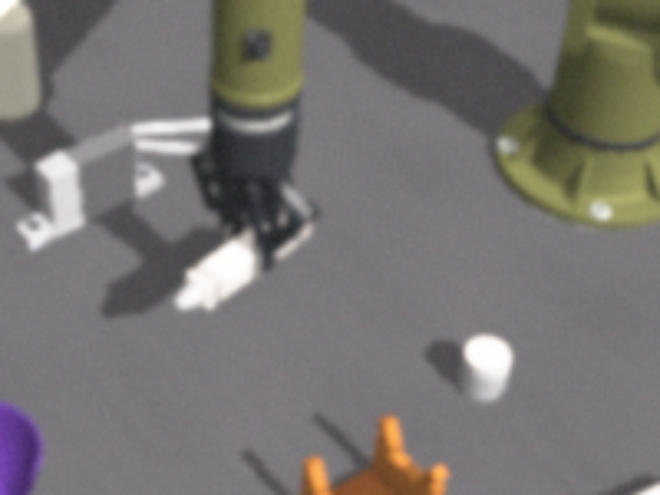

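View pics/top3.png

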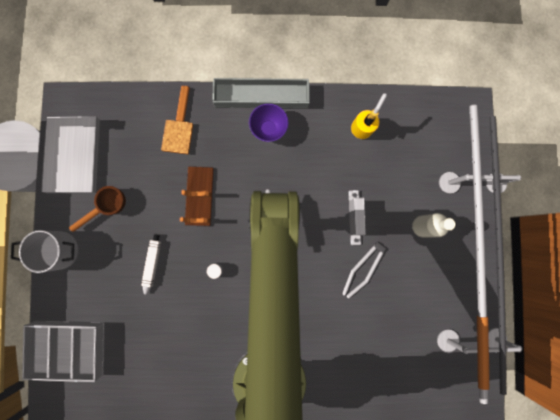

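```bash
python3 -m creep '[[0,0,0,-1,1],[0,0,0,-1,1],[0,0,0,-1,1],[0,0,0,-1,1],[0,0,0,-1,1]]' 100; python3 -m creep '[[0,0,0,-1,1],[0,0,0,-1,1],[0,0,0,-1,1],[0,0,0,-0.12,1],[0,0.68,0,0,1]]'; python3 -m creep '[[-1,0,0.5,0,1],[-1,0,0.5,0,1],[-1,0,0.7,0,1],[-1,0,0.5,0,1],[-1,0,0.5,0,1]]';python3 -c "
from h import *
cap('top','top4.png');c=cap('scene','scene4.png');cv2.imwrite('pics/z5.png',cv2.resize(c['pixels'][110:260,200:400,::-1],None,fx=3.3,fy=3.3));print(r.sense()['qpos'])"
```

```text
time: 8.15
position: [0.4875, -0.0086, 0.1023]
ee_rot: [[0.493, 0.87, -0.002], [0.87, -0.493, -0.0], [-0.001, -0.002, -1.0]]
contact_force: [-0.0, 0.3, -1.6]
opening: 0.026
time: 8.78
position: [0.5043, -0.0083, 0.1028]
ee_rot: [[-0.02, 1.0, -0.002], [1.0, 0.02, 0.001], [0.001, -0.002, -1.0]]
contact_force: [0.1, 0.2, -1.5]
opening: 0.0259
time: 9.4
position: [0.5078, -0.1338, 0.0351]
ee_rot: [[-0.02, 1.0, -0.001], [1.0, 0.02, 0.0], [0.0, -0.001, -1.0]]
contact_force: [0.5, 0.4, -2.6]
opening: 0.0264
[-0.26674135  0.27170296  0.53570169  1.9847716  -0.16827893  0.93145359
  0.36970247]
```

View pics/z5.png

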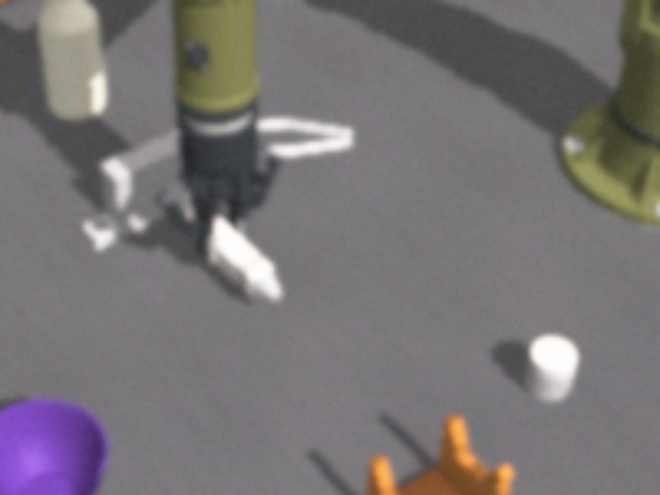

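View pics/top4.png

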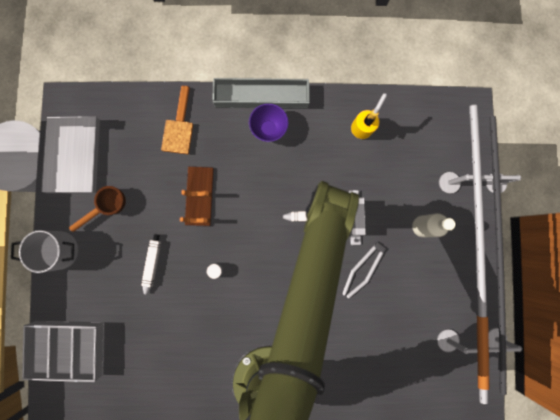

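```bash
python3 -m creep '[[-0.4,0,0,0,1],[-0.3,0,0,0,1],[-0.2,0,0,0,1],[0,0,0,0,1]]'; python3 -m creep '[[-0.1,0,0,0,1],[-0.1,0,0,0,1],[-0.1,0,0,0,1]]'; python3 -m creep '[[-0.1,0,0,0,1],[-0.1,0,0,0,1]]'
```

```text
time: 10.0
position: [0.5091, -0.156, 0.0366]
ee_rot: [[-0.022, 1.0, 0.001], [1.0, 0.022, 0.0], [0.0, 0.001, -1.0]]
contact_force: [0.2, 0.1, -1.2]
opening: 0.0264
time: 10.38
position: [0.5091, -0.1609, 0.0362]
ee_rot: [[-0.024, 1.0, -0.001], [1.0, 0.024, 0.003], [0.003, -0.001, -1.0]]
contact_force: [-0.8, 6.3, 0.4]
opening: 0.0262
time: 10.62
position: [0.5092, -0.1656, 0.0363]
ee_rot: [[-0.024, 1.0, -0.001], [1.0, 0.024, 0.004], [0.004, -0.001, -1.0]]
contact_force: [-0.3, 5.8, 0.3]
opening: 0.0262
```

```bash
python3 -m creep '[[-0.1,0,0,0,1],[-0.1,0,0,0,1],[-0.1,0,0,0,1]]'; python3 -m creep '[[-0.1,0,0,0,1],[-0.1,0,0,0,1]]';python3 -m creep '[[-0.1,0,0,0,1],[0,0,0,0,1]]'
```

```text
time: 11.0
position: [0.5094, -0.173, 0.0363]
ee_rot: [[-0.024, 1.0, -0.001], [1.0, 0.024, 0.004], [0.004, -0.001, -1.0]]
contact_force: [-1.0, 6.4, 1.5]
opening: 0.0264
time: 11.25
position: [0.5095, -0.1755, 0.0362]
ee_rot: [[-0.025, 1.0, -0.002], [1.0, 0.025, 0.007], [0.007, -0.002, -1.0]]
contact_force: [-2.8, 14.1, 4.8]
opening: 0.0262
time: 11.5
position: [0.5094, -0.1755, 0.0361]
ee_rot: [[-0.027, 1.0, -0.003], [1.0, 0.027, 0.01], [0.01, -0.003, -1.0]]
contact_force: [-3.5, 16.2, 6.9]
opening: 0.0261
```

```bash
python3 -m creep '[[0.3,0,0,0,1],[0.7,0,0,0,1],[1,0,0,0,1],[1,0,-0.5,0,1],[1,0,-1,0,1]]';python3 -m creep '[[0.5,0,-1,0,1],[0,0,-1,0,1],[0,0,0,0,1]]';python3 -c "
from h import *
d=cap('top','top5.png');c=cap('scene','scene5.png');cv2.imwrite('pics/z6.png',cv2.resize(c['pixels'][110:260,200:400,::-1],None,fx=3.3,fy=3.3))
cv2.imwrite('pics/z7.png',cv2.resize(d['pixels'][150:270,170:370,::-1],None,fx=3.3,fy=3.3))"
```

```text
time: 12.12
position: [0.5063, -0.0832, 0.0733]
ee_rot: [[-0.022, 1.0, -0.002], [1.0, 0.022, -0.001], [-0.001, -0.002, -1.0]]
contact_force: [1.1, 0.1, -0.7]
opening: 0.0262
time: 12.5
position: [0.5087, -0.0714, 0.1256]
ee_rot: [[-0.023, 1.0, 0.005], [1.0, 0.023, -0.0], [-0.0, 0.005, -1.0]]
contact_force: [0.9, -0.3, -2.5]
opening: 0.0262
```

View pics/z6.png

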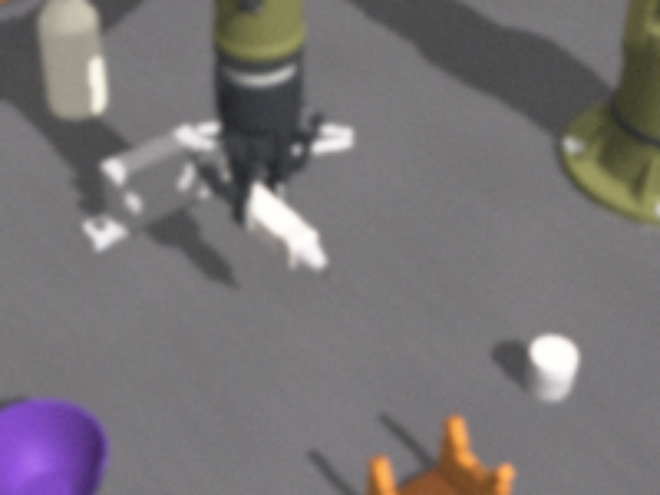

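View pics/z7.png

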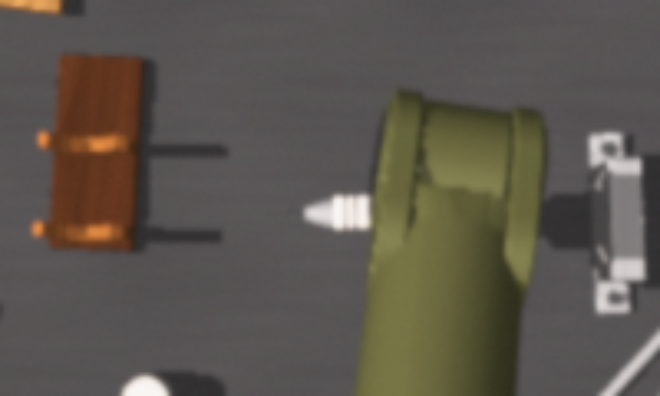

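Run:
```python
from h import *
import pickle
a,b=pickle.load(open('c0.pkl','rb'))
i4=cv2.imread('pics/top4.png');i5=cv2.imread('pics/top5.png')
# junction/nose profile
A=cv2.resize(i4[195:235,270:320],None,fx=8,fy=8,interpolation=cv2.INTER_CUBIC)
B=cv2.resize(i5[195:235,250:300],None,fx=8,fy=8,interpolation=cv2.INTER_CUBIC)
cv2.imwrite('pics/z8.png',np.hstack([A,B]))
```

```text
(no output)
```

View pics/z8.png

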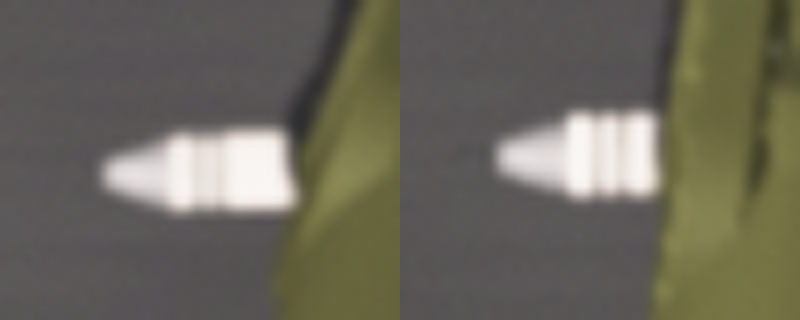

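Run:
```python
from h import *
import pickle
a,b=pickle.load(open('c0.pkl','rb'))
j4=onz(a,290.7,216.5,.044);j5=onz(a,270.5,214.4,.134)
print(j4,j4[1]+.1338,j5,j5[1]+.0714)
i4=cv2.imread('pics/top4.png').astype(int);i5=cv2.imread('pics/top5.png').astype(int)
print(i4[210:222,272:288].sum(2)//3); print(i5[208:222,250:268].sum(2)//3)
B=cv2.imread('pics/scene5.png')
# expected tip out / nose end in scene
for P in [(.5087-.022*.0935,-.0714+.0935,.135),(.5087-.022*.1095,-.0714+.1095,.135)]: print(proj(b,P),proj(a,P))
cv2.imwrite('pics/z9.png',cv2.resize(B[165:205,275:315],None,fx=14,fy=14,interpolation=cv2.INTER_CUBIC))
```

```text
[ 0.50538493 -0.0626695   0.044     ] 0.0711304986929785 [ 0.50615422 -0.00128623  0.134     ] 0.07011376813567097
[[ 87  88  88  88  87  87  86  88  87  86  87  86  86  86  86  87]
 [ 88  88  88  86  86  86  86  87  87  87  86  88  87  86  87  87]
 [ 88  89  88  88  87  88  86  87  86  87  86  87  85  87  92  93]
 [ 87  87  87  87  87  85  86  86  85  86  87  90  96 102 113 126]
 [ 87  85  86  86  85  85  85  85  86  86  94 112 135 150 161 172]
 [ 87  87  87  86  86  85  87  88  85  88 108 151 185 201 206 208]
 [ 90  89  88  88  88  88  87  88  87  90 119 174 210 221 224 224]
 [ 88  89  88  89  87  88  87  88  87  90 117 169 203 216 221 223]
 [ 89  89  88  87  87  88  89  86  87  90 105 139 168 186 200 207]
 [ 89  89  89  89  88  89  88  87  87  87  91 100 115 134 154 169]
 [ 90  89  90  89  89  90  88  89  88  89  88  88  91  96 106 116]
 [ 89  89  90  89  90  90  89  90  89  89  88  88  88  89  89  93]]
[[ 87  88  88  87  88  88  87  86  88  87  86  88  87  86  86  86  86  87]
 [ 86  86  87  87  86  87  87  86  87  86  86  86  88  87  85  86  87  90]
 [ 87  87  87  87  86  87  86 
[... 428 characters left out ...]
8  88  87  88  88  88  87  88  88  86  98 132 163 181 195 203 207]
 [ 88  88  88  88  87  86  88  87  87  88  87  89 101 113 130 153 166 175]
 [ 87  87  87  86  88  87  87  87  87  87  87  87  89  90  94 104 114 127]
 [ 87  87  88  87  87  87  87  89  88  88  87  87  88  89  89  88  90  94]
 [ 85  85  87  87  87  86  88  88  88  89  88  87  89  88  88  88  89  89]
 [ 87  87  86  87  87  87  87  88  89  88  87  87  88  88  89  88  88  87]]
(np.float64(297.07178480812996), np.float64(189.29650251486348)) (np.float64(262.1048424118721), np.float64(214.17952367557925))
(np.float64(300.5316296304325), np.float64(192.31655111533547)) (np.float64(256.35499447329727), np.float64(214.28908799063794))
```

View pics/z9.png

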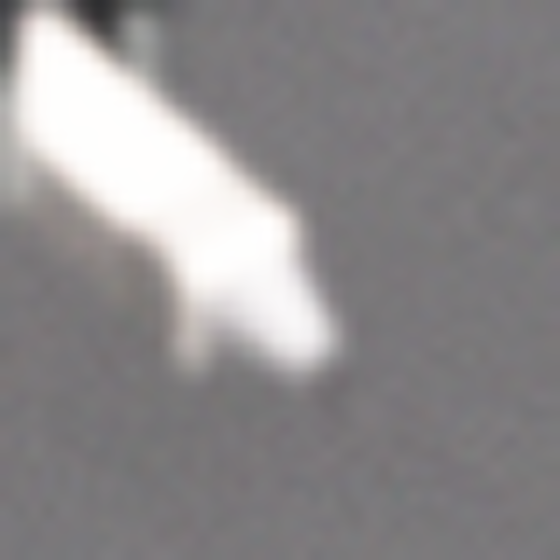

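Run:
```python
from h import *
import pickle
a,b=pickle.load(open('c0.pkl','rb'))
A=a['pixels'][155:235,170:225,::-1];B=b['pixels'][230:300,280:365,::-1]
cv2.imwrite('pics/za.png',cv2.resize(A,None,fx=7,fy=7,interpolation=cv2.INTER_CUBIC))
cv2.imwrite('pics/zb.png',cv2.resize(B,None,fx=8,fy=8,interpolation=cv2.INTER_CUBIC))
```

```text
(no output)
```

View pics/za.png

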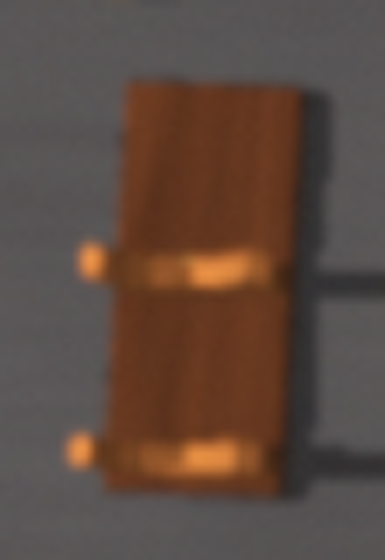

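View pics/zb.png

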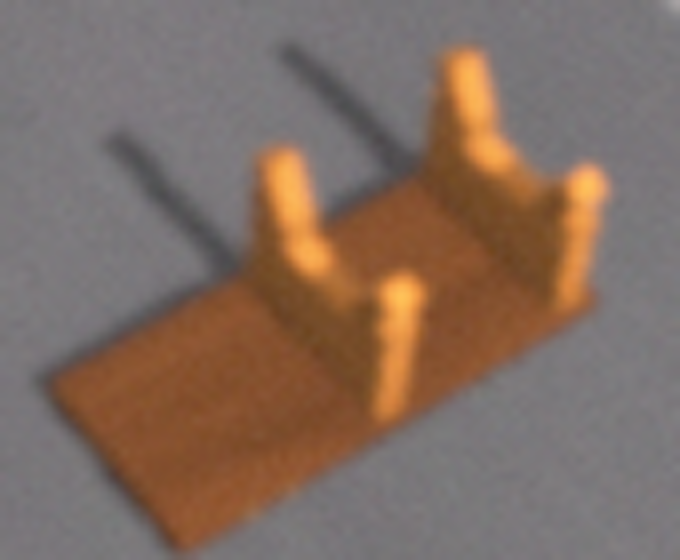

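Run:
```python
from h import *
import pickle
a,b=pickle.load(open('c0.pkl','rb'))
t=lambda x,y,z:onz(a,170+(x+.5)/7-.5,155+(y+.5)/7-.5,z)[:2]
s=lambda x,y,z:onz(b,280+(x+.5)/8-.5,230+(y+.5)/8-.5,z)[:2]
T=[t(130,83,.012),t(303,92,.012),t(282,493,.012),t(106,490,.012)]
print('top base +x+y,+x-y,-x-y,-x+y\n',np.round(T,4))
print('scene +x-y,+x+y',s(50,382,.012),s(185,553,.012),'-x+y',s(597,300,.012))
print('top prongs far+y, near+y',t(92,262,.08),t(82,450,.08))
print('scene prong far+y, near+y, far-y, near-y',s(402,278,.08),s(587,172,.08),s(280,150,.08),s(463,50,.08))
# fit rect from top
T=np.array(T); 
ax=(T[0]+T[1]-T[2]-T[3])/2;print(np.degrees(np.arctan2(ax[1],ax[0])),np.linalg.norm(ax),T.mean(0))
for n,f,l in (('top floor right edge',t(243,268,.05),t(240,457,.05)),):print(n,f,l)
```

```text
top base +x+y,+x-y,-x-y,-x+y
 [[0.6634 0.2573]
 [0.6596 0.1797]
 [0.4801 0.1859]
 [0.4812 0.2637]]
scene +x-y,+x+y [0.66431702 0.1831841 ] [0.6682079  0.26380758] -x+y [0.48762921 0.26878631]
top prongs far+y, near+y [0.57450229 0.25678815] [0.49554453 0.25910023]
scene prong far+y, near+y, far-y, near-y [0.57453104 0.25470341] [0.4951467  0.25815845] [0.5732638  0.18981979] [0.49342322 0.19297078]
-1.9933968172028396 0.18096794901042654 [0.57106218 0.22168428]
top floor right edge [0.57568676 0.19848214] [0.49422414 0.19825396]
```

```bash
python3 -m creep '[[1,0.1,0,0,1],[1,0.1,0,0,1],[1,0.1,0,0,1],[1,0.1,0,0,1],[1,0.1,0,0,1]]';python3 -m creep '[[1,0.1,0,0,1],[1,0.1,0,0,1],[1,0.1,0,0,1],[1,0.1,0,0,1],[1,0.1,0,0,1]]'; python3 -m creep '[[1,0.2,0,0,1],[0.8,0.1,0,0,1],[0,0,0,1,1],[0,0,0,1,1],[0,0,0,1,1]]';python3 -m creep '[[0,0,0,1,1],[0,0,0,1,1],[0,0,0,1,1],[0,0,0,1,1],[0,0,0,1,1]]'; python3 -m creep '[[0,0,0,1,1],[0,0,0,0.34,1],[0,0,0,0,1],[0,0,0,0,1]]';python3 -c "
from h import *
d=cap('top','top6.png');c=cap('scene','scene6.png');cv2.imwrite('pics/zc.png',cv2.resize(c['pixels'][190:320,250:400,::-1],None,fx=4.5,fy=4.5))
cv2.imwrite('pics/zd.png',cv2.resize(d['pixels'][130:250,150:290,::-1],None,fx=4.5,fy=4.5)); print(r.sense()['position'],r.sense()['qpos'])"
```

```text
time: 13.22
position: [0.5157, 0.0545, 0.122]
ee_rot: [[-0.022, 1.0, -0.003], [1.0, 0.022, -0.001], [-0.001, -0.003, -1.0]]
contact_force: [-0.9, -0.5, -1.7]
opening: 0.026
time: 13.85
position: [0.5255, 0.1796, 0.1218]
ee_rot: [[-0.022, 1.0, -0.002], [1.0, 0.022, -0.002], [-0.002, -0.003, -1.0]]
contact_force: [0.2, -0.7, -0.7]
opening: 0.0262
time: 14.48
position: [0.5328, 0.2249, 0.1234]
ee_rot: [[0.485, 0.874, -0.0], [0.874, -0.485, -0.001], [-0.001, -0.0, -1.0]]
contact_force: [0.4, -0.6, -1.5]
opening: 0.026
time: 15.1
position: [0.5328, 0.2249, 0.1234]
ee_rot: [[0.982, 0.19, -0.0], [0.19, -0.982, -0.001], [-0.0, 0.001, -1.0]]
contact_force: [-0.2, -0.2, -2.1]
opening: 0.0262
time: 15.6
position: [0.5328, 0.225, 0.1237]
ee_rot: [[0.999, -0.036, -0.0], [-0.036, -0.999, -0.0], [-0.0, 0.0, -1.0]]
contact_force: [0.2, -0.3, -1.7]
opening: 0.0261
[0.53276721 0.22491077 0.12375069] [-0.88653004  0.26467008  0.51149375  1.78293423 -0.14195897  1.13055988
 -1.93596124]
```

View pics/zc.png

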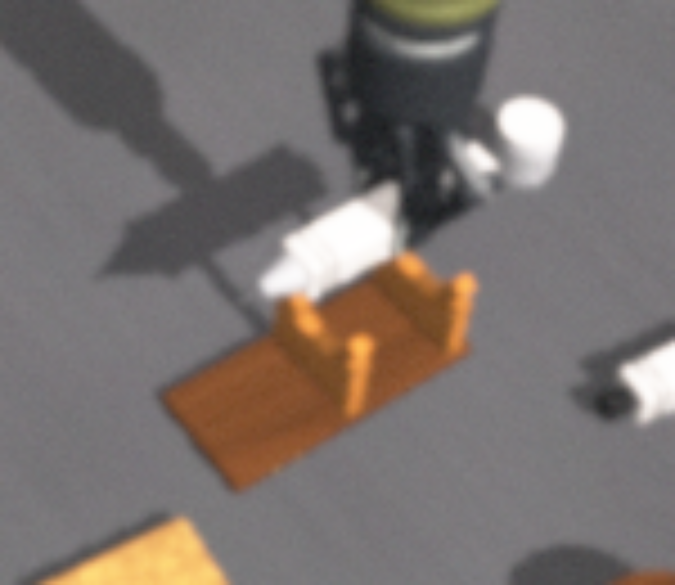

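View pics/zd.png

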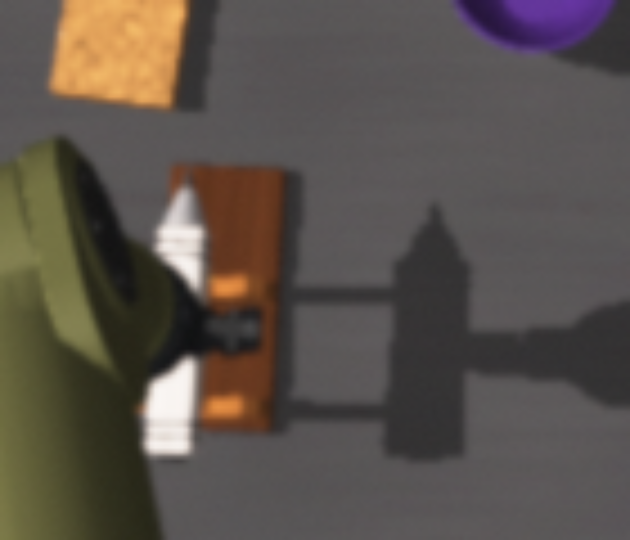

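Run:
```python
from h import *
import pickle
a,b=pickle.load(open('c0.pkl','rb'))
t=lambda x,y,z:onz(a,150+(x+.5)/4.5-.5,130+(y+.5)/4.5-.5,z)
for n,x,y in(('front junction',182,224),('rear junction',167,457),('tip',189,165),('nose',186,182)): print(n,t(x,y,.133))
s=lambda x,y,z:onz(b,250+(x+.5)/4.5-.5,190+(y+.5)/4.5-.5,z)
print(s(264,286,.133))
```

```text
front junction [0.60394972 0.22496941 0.133     ]
rear junction [0.45887968 0.23104259 0.133     ]
tip [0.6412879  0.22149549 0.133     ]
nose [0.63049949 0.22311022 0.133     ]
[0.62504568 0.22305409 0.133     ]
```

```bash
python3 -m creep '[[0.1,0.06,0.5,0,1],[0,0,0.5,0,1],[0,0,0.5,0,1],[0,0,0.4,0,1],[0,0,0,0,1]]';python3 -c "
from h import *
d=cap('top','top7.png');c=cap('scene','scene7.png');cv2.imwrite('pics/ze.png',cv2.resize(c['pixels'][210:320,260:390,::-1],None,fx=5,fy=5,interpolation=cv2.INTER_CUBIC))
cv2.imwrite('pics/zf.png',cv2.resize(d['pixels'][150:250,150:250,::-1],None,fx=6,fy=6,interpolation=cv2.INTER_CUBIC)); print(r.sense()['position'])"
```

```text
time: 16.32
position: [0.5344, 0.223, 0.0751]
ee_rot: [[0.999, -0.037, -0.002], [-0.037, -0.999, -0.001], [-0.002, 0.001, -1.0]]
contact_force: [0.6, 0.4, -1.0]
opening: 0.0262
[0.53539488 0.22337905 0.07644825]
```

View pics/ze.png

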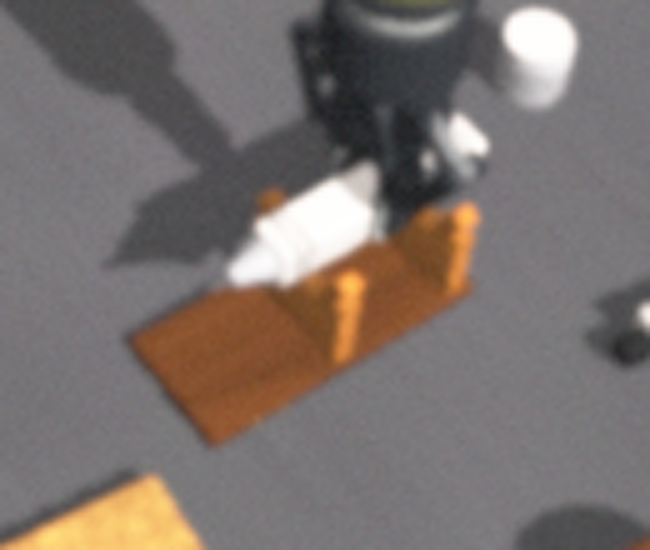

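View pics/zf.png

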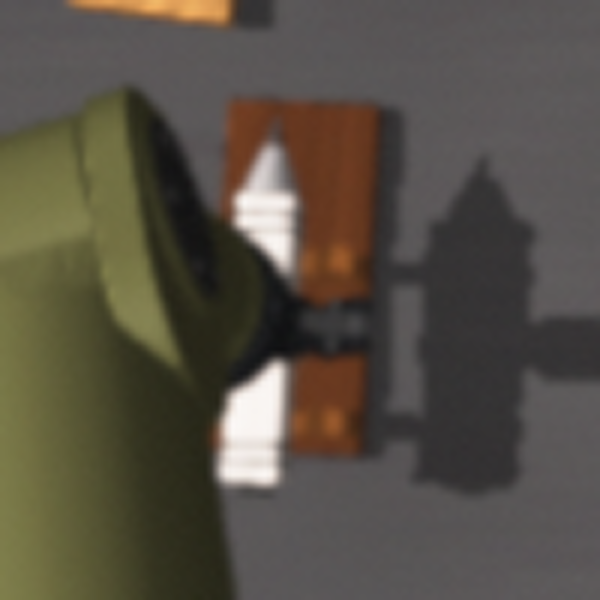

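```bash
python3 -m creep '[[0,0,0.2,0,1],[0,0,0.2,0,1],[0,0,0,0,1]]';python3 -m creep '[[0,0,0.1,0,1],[0,0,0.1,0,1],[0,0,0,0,1]]';python3 -m creep '[[0,0,0.1,0,1],[0,0,0,0,1]]'
```

```text
time: 16.8
position: [0.5348, 0.2232, 0.0659]
ee_rot: [[0.999, -0.037, -0.001], [-0.037, -0.999, -0.0], [-0.001, 0.0, -1.0]]
contact_force: [0.8, 1.0, -2.1]
opening: 0.0263
time: 17.18
position: [0.535, 0.2233, 0.0611]
ee_rot: [[0.999, -0.037, -0.0], [-0.037, -0.999, -0.0], [-0.0, 0.0, -1.0]]
contact_force: [-0.0, 0.2, -2.5]
opening: 0.026
time: 17.42
position: [0.5351, 0.2233, 0.0586]
ee_rot: [[0.999, -0.037, -0.0], [-0.037, -0.999, -0.0], [-0.0, 0.0, -1.0]]
contact_force: [0.2, -0.1, -0.5]
opening: 0.0262
```

```bash
python3 -m creep '[[0,0,0.08,0,1],[0,0,0.06,0,1],[0,0,0,0,1]]';python3 -m creep '[[0,0,0.05,0,1],[0,0,0.05,0,1],[0,0,0,0,1]]'
```

```text
time: 17.8
position: [0.5351, 0.2233, 0.0552]
ee_rot: [[0.999, -0.037, -0.0], [-0.037, -0.999, -0.0], [-0.0, 0.0, -1.0]]
contact_force: [-0.1, 0.9, -1.0]
opening: 0.026
time: 18.18
position: [0.5353, 0.2234, 0.0548]
ee_rot: [[0.999, -0.037, -0.0], [-0.037, -0.999, 0.001], [-0.0, -0.001, -1.0]]
contact_force: [-5.6, -2.1, 11.7]
opening: 0.0263
```

```bash
python3 -m creep '[[0,0,-0.05,0,1],[0,0,0,0,1],[0,0,0,0,0.5],[0,0,0,0,0.3],[0,0,0,0,0.3]]' 20;python3 -m creep '[[0,0,0,0,0.3],[0,0,-0.3,0,0.3],[0,0,-0.6,0,0.3],[0,0,-1,0,0.3],[0,0,-1,0,0.3]]';python3 -m creep '[[0,0,-1,0,0.3],[0,0,-1,0,0.3],[0,0,-1,0,0.3],[0,0,-1,0,0.3]]'; python3 -m creep '[[0,1,0,0,0.3],[0,1,0,0,0.3],[0,1,0,0,0.3],[0,1,0,0,0.3],[0,1,0,0,0.3]]';python3 -m creep '[[0,1,0,0,0.3],[0,1,0,0,0.3],[0,1,0,0,0.3],[0,1,0,0,0.3],[0,0,0,0,0.3]]';python3 -c "
from h import *
d=cap('top','top8.png');c=cap('scene','scene8.png');cv2.imwrite('pics/zg.png',cv2.resize(c['pixels'][210:320,260:390,::-1],None,fx=5,fy=5,interpolation=cv2.INTER_CUBIC))
cv2.imwrite('pics/zh.png',cv2.resize(d['pixels'][150:250,150:250,::-1],None,fx=6,fy=6,interpolation=cv2.INTER_CUBIC))"
```

```text
time: 18.8
position: [0.5351, 0.2233, 0.0538]
ee_rot: [[0.999, -0.036, -0.0], [-0.036, -0.999, -0.0], [-0.0, 0.0, -1.0]]
contact_force: [0.2, -0.5, -0.1]
opening: 0.0599
time: 19.42
position: [0.5356, 0.2234, 0.1285]
ee_rot: [[0.999, -0.037, 0.001], [-0.037, -0.999, 0.001], [0.001, -0.001, -1.0]]
contact_force: [-0.3, 0.2, -0.6]
opening: 0.06
time: 19.92
position: [0.5354, 0.2231, 0.2288]
ee_rot: [[0.999, -0.037, 0.001], [-0.037, -0.999, 0.001], [0.001, -0.001, -1.0]]
contact_force: [-0.6, -0.2, -0.2]
opening: 0.0597
time: 20.55
position: [0.5302, 0.0961, 0.2262]
ee_rot: [[0.999, -0.038, -0.001], [-0.038, -0.999, -0.0], [-0.001, 0.0, -1.0]]
contact_force: [-0.2, 0.8, 0.0]
opening: 0.0598
time: 21.18
position: [0.5264, -0.0049, 0.2264]
ee_rot: [[0.999, -0.042, -0.0], [-0.042, -0.999, -0.0], [-0.0, 0.0, -1.0]]
contact_force: [0.1, 0.7, -0.2]
opening: 0.0598
```

View pics/zg.png

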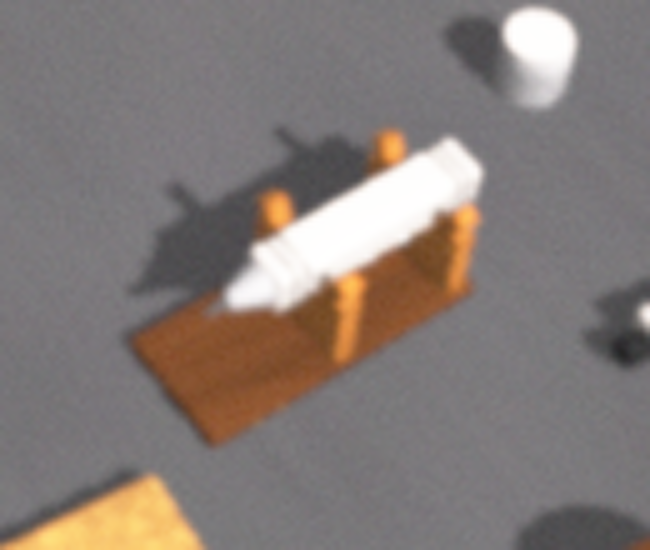

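View pics/zh.png

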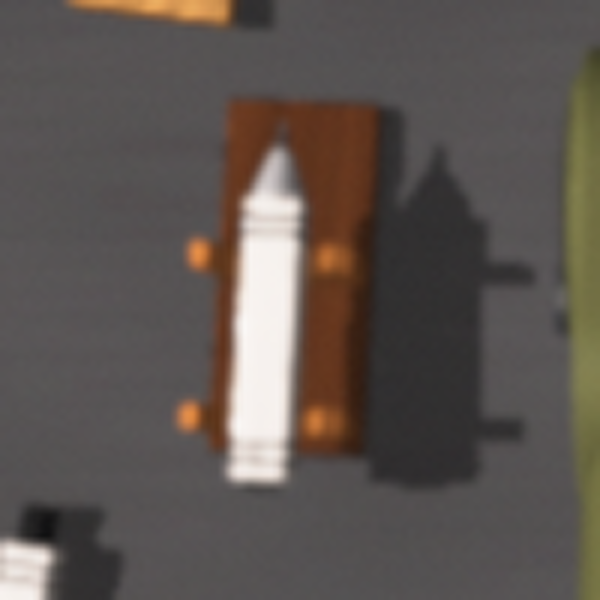

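Run:
```python
from h import *
import pickle
a,b=pickle.load(open('c0.pkl','rb'))
d=cv2.imread('pics/top8.png').astype(int);c=cv2.imread('pics/scene8.png')
C=np.array([.535,.2235,.064]);u=np.array([.9993,-.037,0])
for n,m in(('button home',-.074),('b out',-.09),('rear',-.07),('front',.07),('nose',.094),('tip13.5',.107),('tip16',.1095)):
    print(n,np.round(proj(a,C+m*u),2),np.round(proj(b,C+m*u),2))
print(d[164:186,192:202].sum(2)//3)
print('rear');print(d[224:240,186:200].sum(2)//3)
cv2.imwrite('pics/zi.png',np.hstack([cv2.resize(c[255:280,290:320],None,fx=13,fy=13,interpolation=cv2.INTER_NEAREST),cv2.resize(cv2.imread('pics/top8.png')[163:188,182:212],None,fx=13,fy=13,interpolation=cv2.INTER_NEAREST)]))
```

```text
button home [193.38 230.83] [353.3  241.64]
b out [193.08 236.26] [357.59 239.2 ]
rear [193.46 229.47] [352.23 242.26]
front [196.18 182.55] [312.32 264.96]
nose [196.65 174.62] [305.05 269.08]
tip13.5 [196.91 170.33] [301.05 271.34]
tip16 [196.96 169.51] [300.28 271.77]
[[ 85  83  83  84  83  84  83  83  84  83]
 [ 79  79  79  79  79  82  83  83  82  83]
 [ 71  69  67  67  71  74  77  79  76  77]
 [ 65  63  62  59  58  61  65  66  64  64]
 [ 62  61  59  56  55  57  58  60  59  59]
 [ 63  60  59  58  59  61  60  59  59  58]
 [ 62  60  59  59  63  67  61  60  59  58]
 [ 62  60  58  59  67  69  61  59  59  57]
 [ 61  59  56  60  66  64  59  59  60  57]
 [ 60  58  61  69  74  67  59  60  57  58]
 [ 61  59  73  97 106  90  67  59  57  58]
 [ 59  68  99 141 151 121  82  63  58  57]
 [ 61  81 131 173 172 139  96  68  59  57]
 [ 67 104 159 186 175 140 101  71  60  57]
 [ 80 131 180 190 173 139 104  75  61  58]
 [102 158 193 191 169 137 104  79  63  58]
 [129 180 200 191 168 136 105  80  65  59]
 [159 201 208 197 174 145 115  91  72  60]
 [196 223 224 213 193 169 151 121  84  62]
 [228 236 2
[... 368 characters left out ...]
7 190 229 235 233 232 232 234 231 211 153  96  82]
 [ 91 115 166 203 210 208 207 211 214 212 191 142  98  85]
 [ 88  94 114 132 134 127 129 135 139 140 130 109  92  86]
 [ 86  85  88  90  85  77  77  79  80  80  85  85  86  84]
 [ 85  85  84  84  83  82  79  77  79  78  80  82  84  82]
 [ 84  84  84  85  84  84  85  84  84  83  83  83  83  83]
 [ 84  85  85  84  84  83  84  83  84  84  84  83  83  82]
 [ 85  85  84  84  85  83  84  83  84  83  84  83  84  82]
 [ 84  84  84  84  85  85  85  84  83  84  84  84  83  83]
 [ 85  85  84  85  85  84  84  85  84  85  85  84  83  82]
 [ 86  84  85  86  84  84  85  84  85  84  83  83  82  82]
 [ 85  85  85  83  85  84  84  83  83  83  84  82  83  82]]
```

View pics/zi.png

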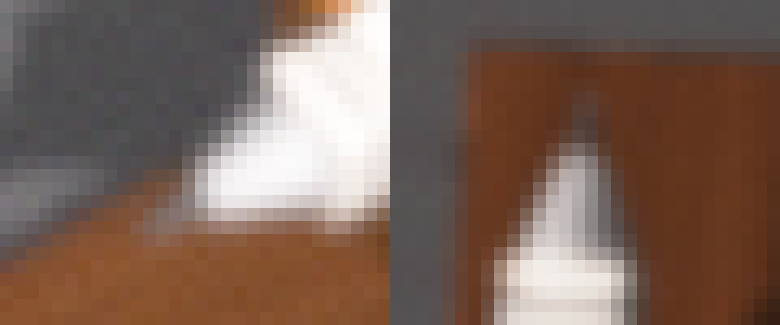

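View pics/top8.png

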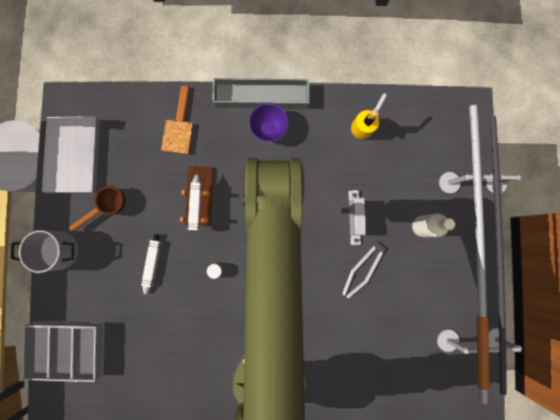

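```bash
python3 -c "
from workcell import r
s=r.sense();print(s['time'],s['contact_force'],abs(s['joint_velocities']).max() if hasattr(s['joint_velocities'],'max') else s['joint_velocities']);r.close_job()"
```

```text
21.275 [-0.14318633  0.97869387  0.46513356] 0.020167982694409604
the job is handed in; nothing more can be done
```

The scriber is lying level in the rest with its point out over the long foot, and I handed the job in at about 21 s of the 56 s. I took the right-hand one of the two scribers. No verdict is reported, so what follows is from my own checks.

- **Push against the block:** I pushed the button against the block's +y face. It slid at about 6 N, then stopped firmly and the force rose to about 16 N. The barrel slipped no more than about 1 mm in the grip.
- **Lowering into the notches:** I let go only after contact with the notch floors. That came at a tool height of 54.8 mm, against 54.7 mm expected, with about 12 N on the tool.
- **Final pictures:** The barrel lies centred along both notches to within a few millimetres. The point ends within about a pixel (3 mm) of its fully-out position, and only a few millimetres of button show. I saw no bystander moved, and the gripper is clear of everything.
- **Weaker evidence:** The point is only about one pixel wide, so the pictures alone cannot pin down the button's last millimetre or two. For that I rely on the hard stop I felt. The two cameras disagreed by 2 to 5 mm on the positions across the rest, so I aimed between them. The scriber went into the notches with no sideways force until it touched the floor.

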